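Load a tube rack past the sprung gate of an autosampler lane

TASK

Load the blue tube rack into the autosampler: with one fingertip push the orange finger rail outwards to swing the gate up and hold it open, and keep holding it while another finger pushes the rack along the lane, past the gate, until it is home against the black end stop. Then let the gate swing shut behind the rack. Only push: do not lift the rack or let the gate touch it, and leave the other things on the bench and deck where they stand.

Things in the scene. Friction and masses are not known exactly. Their poses are not given: they have to be found in the camera images.
- loader: Fixed loading lane of an autosampler. Origin on the bench, below the gate blade, at mid-lane. x: along the lane, inwards (pushing direction); y: across, to the finger rail's side; z up. Lane floor 8 mm above the bench, 66 mm wide (y -33 to 33), x -185 to 92 mm, between white walls 4 mm thick, tops 20 mm above the bench. Aluminium deck 8 mm high, y -115 to 75 mm.
- gate (a joint): Gate angle (rad): 0 shut, 1.3 open at its stop. Turns on a shaft (8 mm thick) along the lane at loader y 54, 16 mm above the bench. A spring shuts it when let go; holding it open at the rail takes 3 to 7 N. Push the rail sideways, away from the lane (loader +y), to open it. The rack and its tubes pass freely from about 1.1 rad on.
- rail (a point): Middle (loader x -75) of the orange finger rail: a bar 8 mm thick parallel to the lane, loader x -186 to 36 mm, bent down to the shaft at both ends, free between. Moves with the gate at radius 36 mm: shut at loader y 42, 50 mm above the bench; at 1.2 rad at y 81, 40 mm high. A finger standing on its lane side (tip above walls and shaft) can push it out and slide along it.
- blade_tip (a point): Free end of the orange gate blade, part of the gate, 4 mm thick at loader x 0. Shut, the blade bars the rail-side half of the lane, loader y 2 to 46 mm, 12 to 28 mm above the bench, and stops the rack. Opening swings it up and over to the rail's side; at 1.2 rad its end is at y about 31 to 39 mm and at most 70 mm above the bench.
- rack_home (a point): Where the centre of the rack's underside lies when home: loader x 52, y 0, 8 mm above the bench. The black end stop's face is then against the rack (loader x 92 mm, top 38 mm above the bench). The white analyser housing, 150 mm tall and more, starts at loader x 115 mm.
- rack: Blue tube rack in the outer part of the lane: 80 mm along the lane (its x), 60 mm across (its y), 45 mm tall, 58 mm to the tops of its caps (yellow, white, green). About 0.18 kg, loose. To be pushed on its flat rear end plate, at rack x -40 mm. Origin at the centre of its underside, z up.
- deck_jar: Bystander: small amber jar, 40 mm across, 55 mm tall, standing on the loader's deck on the far side of the lane from the rail. Origin at the centre of its underside.
- cap_cup: Bystander: white plastic cup, 44 mm across, 40 mm tall, on the loader's deck on the far side of the lane from the rail. Origin at the centre of its underside.
- wash_bottle: Bystander: white wash bottle with green cap, 60 mm across, 160 mm tall, on the bench. Origin at the centre of its underside.
- reagent: Bystander: amber bottle with blue cap, 72 mm across, 130 mm tall, on the bench. Origin at the centre of its underside.
- beaker: Bystander: clear beaker, 72 mm across, 90 mm tall, on the bench. Origin at the centre of its underside.
- tip_box: Bystander: yellow pipette tip box with clear lid, 122 x 82 x 63 mm, on the bench. Origin at the centre of its underside.
- spare_rack: Bystander: small orange tube rack, 100 x 45 x 40 mm (66 mm with its white-capped tubes), on the bench. Origin at the centre of its underside.

How it is judged:
By the outcome, as a careful person would: the job done as asked, in the order asked, and still so for the second after the job is handed in, with the robot touching nothing.
It also fails if it takes over 48 s, if anything falls off the work surface, if the arm or the gripper's body presses on something with over 40 N, if the wrist force passes 120 N, or if a joint passes its speed limit or range.

ROBOT

A 7-joint arm with a two-finger parallel gripper is mounted at the origin on the work surface. World frame = base frame: x ahead of the robot, y to its left, z up, the work surface at z = 0. Lengths are in m, angles in rad, forces in N, time in s.
With the tool pointing down it reaches from about 0.425 to 0.95 m from the base axis. Payload 4.7 kg.
Tool frame: the origin (TCP) lies at the very end of the fingers, on their centre line; the grasp point (between the pads) lies bot.grip_point_offset behind it (bot.grip_point_offset is the distance from the TCP to the grasp point, in m); z points along the fingers, y is the direction in which the jaws open and shut (so a half turn about z gives the same grasp; the last joint's range is limited). The gripper opens to 85 mm and grips with 20 to 120 N. Pads are 22 mm wide; open, the fingers measure 114 mm over their backs; the gripper's body (76 mm by 85 mm) begins 54 mm behind the grasp point. The pads swing forward as they close: fully open they stand 13 mm farther back than shut.
Start: joints at [-1.217, 0.469, -0.049, 1.532, 0.024, 1.141, -0.082], TCP at [0.252, 0.626, 0.231] pointing down, gripper open.
Joint ranges: [-2.59, 2.59], [-0.33, 1.99], [-1.39, 1.29], [0.1, 2.45], [-1.04, 4.18], [0.21, 1.99], [-2.66, 2.66]. Speed limits (rad/s): [2.57, 2.57, 3.14, 3.14, 3.14, 3.14, 3.14].

INTERFACE

Orientations are given as a 3x3 rotation matrix whose columns are the frame's x, y, z axes.
In Python, from workcell import telemetry, vision, workorder, bot gives the robot as it stands. The module is installed in compiled form; this text tells all that it offers.
- The arm moves only by the tool send_rows, never from a script. Its argument "motion" is a list of rows, each an object of numbers: "dx", "dy", "dz": the shift along the tool's x, y, z in cm; "ax", "ay", "az": the turn, a rotation vector about the tool's x, y, z in rad; "hand": the closure in counts, from 0 (fully open) to 255 (shut). In form: [{"dx": .., "dy": .., "dz": .., "ax": .., "ay": .., "az": .., "hand": ..}, ...]. A call has exactly 5 rows; each row is the pose to reach, as a shift and turn from the pose measured when the call began, along the tool's axes at that moment; what a row does not reach only later rows make up. A row lasts 1/10 s, in which the tool goes at most 50 mm and 8.59 degrees, less where a joint would pass 70% of its speed; a pose out of reach is approached as far as the arm can. A call with a gripper value outside its range is refused whole. The fingers move at their own pace and stop on an object; the grip force is fixed at half the most. Time passes only in rows, so rows that repeat a pose let the fingers close, or fill a call up. It gives the time, the measured TCP pose, the force and the opening at its end, in the units of the state.
- telemetry.get_obs(): the state, without advancing time (a new reading comes with each control period).
- vision.grab_frame(name): name is "side" or "top" or "wrist"; returns the picture (420x560x3 uint8, red, green, blue); there is no depth.
- vision.camera_params(name): a dict with "fx", "fy", "cx", "cy" (pixels), "k1" (the pictures are not rectified: a ray, as slopes to the right and down, at radius r is drawn at 1 + k1 r^2 times it, then the intrinsics apply), "eye" and "rotation" of the camera in the world; the wrist camera has in their place "mount" (4x4, takes a point from camera to tool coordinates, whose origin is the TCP and whose axes are the flange's). Camera axes: x right, y down, z forward; pixel columns grow to the right and rows downward; lengths in m; the calibration is good to about 2 mm. A picture is of the moment at which its call begins: read the wrist's pose just before it. camera_params takes no time and is no camera call.
- workorder.finish_job(): hands the job in, once; it reports no verdict.
The state is a dict: "time": time; "joint_pos": joint angles; "qvel": joint speeds; "tau": joint torques, N m; "tcp_pos": TCP position; "orientation": TCP orientation; "ft_force": force on the tool from outside, world axes, zero at the start; "ft_torque": the same for the moment, N m; "opening": opening from 0.0 (shut) to 1.0 (fully open).
Only numpy, scipy, OpenCV 4.12 (cv2) and the standard library are available. Lean on these libraries where they do the work, as an engineer would, in place of code of your own. Each camera call takes 0.05 s, during which the arm holds its last target. There are 200 camera calls.

## Working session

There is one attempt and no reset: what is moved stays moved. The work goes in short steps, Python scripts to look and compute and a tool call to move; the robot and the scene stay as the last step left them, time stands still between calls to the robot, and variables do not carry over. Pictures are saved under pics/ and viewed, about 8 in all and at most 12, crops included, and the job is handed in when it is done.

Besides the shell and the picture viewer there is one more tool, called after "Call:" as name([rows], argument=value, ...), one row to a line, values as JSON. send_rows: Moves the arm, as the interface text tells. Its arguments: {"type":"object","properties":{"motion":{"type":"array"}},"required":["motion"]}

```bash
mkdir -p pics
python3 - <<'E'
from workcell import telemetry, vision, bot
import cv2
o=telemetry.get_obs(); print(o['time'],o['tcp_pos'],o['orientation'],o['opening'],bot.grip_point_offset)
for n in("top","side"):
    cv2.imwrite(f"pics/{n}0.png",vision.grab_frame(n)[:,:,::-1]); print(n,vision.camera_params(n))
print(vision.camera_params("wrist"))
E
```

```text
0.0 [0.25189842 0.62560686 0.23025579] [[-9.27619596e-01  3.73525672e-01 -6.76930629e-04]
 [ 3.73526281e-01  9.27617790e-01 -1.83095985e-03]
 [-5.59776136e-05 -1.95128561e-03 -9.99998095e-01]] 1.0001728890821249 0.0187
top {'fx': 425.2845280738049, 'fy': 425.2845280738049, 'cx': 277.4601092980777, 'cy': 205.1453730036873, 'k1': -0.06531447598620754, 'eye': array([ 0.50757301, -0.16430357,  1.10268518]), 'rotation': array([[ 0.01316266, -0.99724931,  0.0729421 ],
       [-0.99982586, -0.01216137,  0.0141543 ],
       [-0.01322829, -0.07311571, -0.99723573]])}
side {'fx': 435.8452747335328, 'fy': 435.8452747335328, 'cx': 271.7392957251276, 'cy': 214.01426825860207, 'k1': -0.027828249951625084, 'eye': array([ 0.10201371, -0.65868211,  0.6151774 ]), 'rotation': array([[ 0.70374432, -0.46157362,  0.54008678],
       [-0.71042234, -0.45009477,  0.54103124],
       [-0.00663551, -0.76443737, -0.64466384]])}
{'fx': 304.5653932610627, 'fy': 304.5653932610627, 'cx': 275.8309270764628, 'cy': 208.5631999117678, 'k1': -0.012244412440246523, 'mount': array([[-1.76551557e-04, -9.48310062e-01, -3.17345229e-01,
         8.26900003e-02],
       [ 9.99999819e-01,  1.50834949e-05, -6.01412399e-04,
         1.35071790e-04],
       [ 5.75112105e-04, -3.17345278e-01,  9.48309888e-01,
        -1.41846504e-01],
       [ 0.00000000e+00,  0.00000000e+00,  0.00000000e+00,
         1.00000000e+00]])}
```

View pics/top0.png

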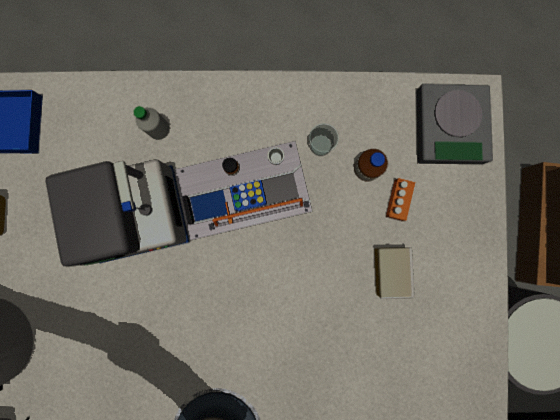

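View pics/side0.png

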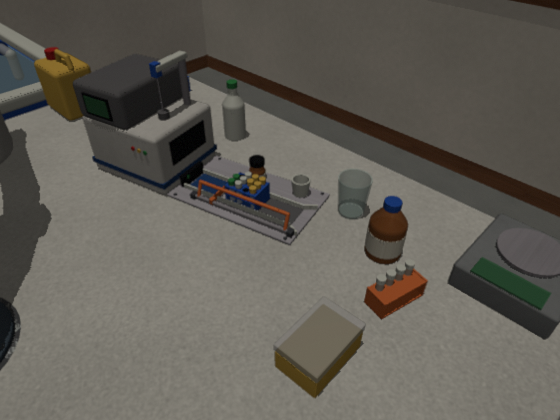

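Run:
```python
import cv2,numpy as np
a=cv2.imread("pics/top0.png")[125:260,160:330]
a=cv2.resize(a,None,fx=4.7,fy=4.4,interpolation=cv2.INTER_CUBIC)
cv2.imwrite("pics/c1.png",cv2.convertScaleAbs(a,alpha=1.4))
```

```text
(no output)
```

View pics/c1.png

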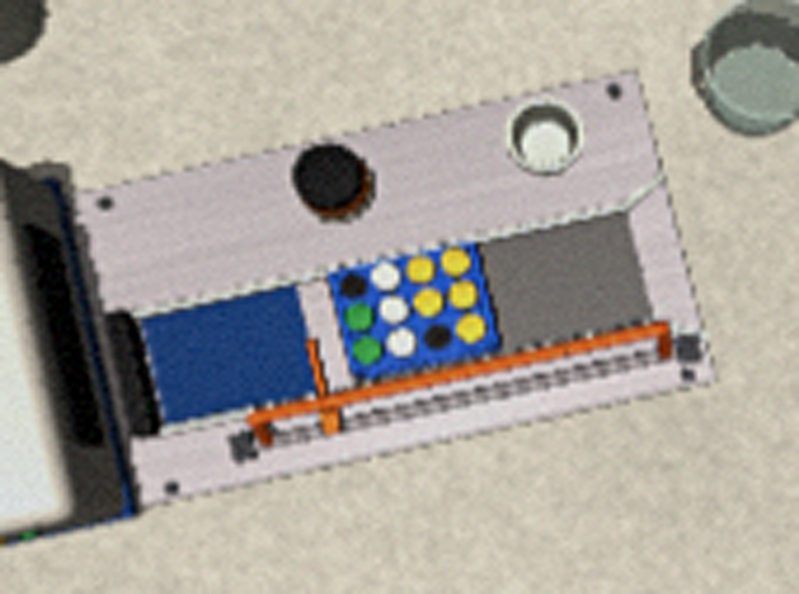

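```bash
cat > h.py <<'E'
import numpy as np,cv2
from scipy.optimize import least_squares
from workcell import telemetry,vision
def proj(P,eye,R,c):
    q=(np.atleast_2d(P)-eye)@R; s=q[:,:2]/q[:,2:]; s=s*(1+c['k1']*(s**2).sum(1))[:,None]
    return s*[c['fx'],c['fy']]+[c['cx'],c['cy']]
def top(P):
    c=vision.camera_params('top'); return proj(P,c['eye'],c['rotation'],c)
def ray(uv,z):
    return least_squares(lambda p:top([p[0],p[1],z])[0]-uv,[.5,0]).x
def L2W(p,q):  # loader pose p=(x,y,yaw)
    c,s=np.cos(p[2]),np.sin(p[2]); q=np.atleast_2d(q)
    return np.c_[p[0]+c*q[:,0]-s*q[:,1],p[1]+s*q[:,0]+c*q[:,1],q[:,2]]
def W2L(p,w):
    c,s=np.cos(p[2]),np.sin(p[2]); d=np.array(w)[:2]-p[:2]; return np.array([c*d[0]+s*d[1],-s*d[0]+c*d[1]])
E
python3 - <<'E'
from h import *
cr=lambda u,v:[160+(u+.5)/4.7-.5,125+(v+.5)/4.4-.5]
pts=[((668,328),(-.186,.042,.052)),((255,415),(.036,.042,.052)),((628,213),(-.185,-.033,.008)),((313,340),(0,.002,.028)),((145,318),(.092,-.033,.008)),((302,288),None),((160,425),(.092,.033,.008))]
I=np.array([cr(*a) for a,b in pts if b]);L=np.array([b for a,b in pts if b])
f=lambda p:(top(L2W(p,L))-I).ravel()
r=least_squares(f,[.5,-.05,1.7],loss='soft_l1'); print(r.x,np.round(f(r.x).reshape(-1,2),1))
p=r.x; np.save('p.npy',p)
for a in [(637,72),(715,380)]: print('deck',W2L(p,ray(cr(*a),.008)))
for a in [(482,243),(500,345),(332,272),(352,375)]: print('rack',W2L(p,ray(cr(*a),.045)))
print('jar',W2L(p,ray(cr(330,177),.055)),'cup',W2L(p,ray(cr(545,135),.040)))
print('beaker',W2L(p,ray(cr(755,75),.09)))
E
```

```text
[ 0.59649762 -0.01753505  1.80783924] [[-0.5  0.3]
 [ 0.1  0.4]
 [ 0.4 -0.1]
 [-0.2 -0.7]
 [-0.8 -0.2]
 [ 1.3  0.2]]
deck [-0.20783516 -0.11418977]
deck [-0.20824221  0.07381027]
rack [-0.10208443 -0.02839139]
rack [-0.09862553  0.03061483]
rack [-0.02035815 -0.03011224]
rack [-0.01817048  0.02972198]
jar [-0.03183081 -0.08188925] cup [-0.14877091 -0.08255992]
beaker [-0.2601322  -0.08138828]
```

```bash
cat >> h.py <<'E'
from scipy.spatial.transform import Rotation as Ro
def Rt(p,tilt):  # tool x = loader x, fingers point down and forward by tilt (deg)
    t=np.radians(tilt); M=np.array([[np.cos(t),0,np.sin(t)],[0,-1,0],[np.sin(t),0,-np.cos(t)]])
    return Ro.from_euler('z',p[2]).as_matrix()@M
def show(o):
    p=np.load('p.npy'); print('t',round(o['time'],2),'L',np.round(np.r_[W2L(p,o['tcp_pos']),o['tcp_pos'][2]]*1000,1),'open',round(o['opening'],3),'F_loader',np.round(Ro.from_euler('z',-p[2]).apply(o['ft_force']),1),'q',np.round(o['joint_pos'],2))
def plan(goalL=None,tilt=12,goalW=None):
    p=np.load('p.npy'); o=telemetry.get_obs(); show(o); R=np.array(o['orientation'])
    g=np.array(goalW) if goalW is not None else L2W(p,goalL)[0]
    d=R.T@(g-o['tcp_pos'])*100; a=Ro.from_matrix(R.T@Rt(p,tilt)).as_rotvec()
    print('d cm',np.round(d,2),'a',np.round(a,3))
E
python3 - <<'E'
from h import *
c=vision.camera_params('side')
for ut,us in [((127,207),(156,68)),((137,168),(187,57))]:
    f=lambda P:np.r_[top(P)[0]-ut,proj(P,c['eye'],c['rotation'],c)[0]-us]
    r=least_squares(f,[.5,.2,.2]);print(r.x,r.fun)
p=np.load('p.npy'); print(Rt(p,12))
plan((-.12,-.0135,.25))
plan(goalW=(.45,.4,.5))
E
```

```text
[0.56341547 0.14787756 0.26349098] [ 0.63583312 -0.92018926 -1.15719366  0.03028897]
[0.6378205  0.13008754 0.27137848] [-0.56718158  0.74649168  1.00666666 -0.04636   ]
[[-0.22969768  0.97203663 -0.04882375]
 [ 0.9507953   0.23482926  0.20209778]
 [ 0.20791169  0.         -0.9781476 ]]
t 0.1 L [706.1 183.9 230.4] open 1.002 F_loader [-0.5  0.6 -0.3] q [-1.22  0.47 -0.05  1.53  0.02  1.14 -0.08]
d cm [-64.05 -55.78  -1.86] a [-0.101  0.194  0.947]
t 0.1 L [706.1 183.9 230.4] open 1.002 F_loader [-0.5  0.6 -0.3] q [-1.22  0.47 -0.05  1.53  0.02  1.14 -0.08]
d cm [-26.8  -13.58 -26.94] a [-0.101  0.194  0.947]
```

Call:
send_rows([
  {"dx": -1, "dy": -1, "dz": -4.6, "ax": -0.01, "ay": 0.02, "az": 0.1, "hand": 80},
  {"dx": -2.5, "dy": -2, "dz": -9, "ax": -0.02, "ay": 0.04, "az": 0.2, "hand": 80},
  {"dx": -4, "dy": -3.5, "dz": -13.4, "ax": -0.03, "ay": 0.06, "az": 0.3, "hand": 80},
  {"dx": -7, "dy": -6, "dz": -16.5, "ax": -0.04, "ay": 0.08, "az": 0.4, "hand": 80},
  {"dx": -10.4, "dy": -9, "dz": -18, "ax": -0.05, "ay": 0.1, "az": 0.5, "hand": 80},
])

```text
time: 0.6
tcp_pos: [0.315, 0.5041, 0.4136]
orientation: [[-0.631, 0.774, -0.049], [0.768, 0.632, 0.102], [0.11, 0.026, -0.994]]
ft_force: [1.1, 0.7, 0.2]
opening: 0.687
```

```bash
python3 -c "
from h import *
plan((-.12,-.0135,.43))"
```

```text
t 0.6 L [573.1 151.1 413.6] open 0.687 F_loader [ 0.5 -1.3  0.2] q [-1.09  0.2   0.07  1.5  -0.11  1.37 -0.32]
d cm [-68.96 -15.11  -9.68] a [-0.046  0.092  0.446]
```

Call:
send_rows([
  {"dx": -4.6, "dy": -1, "dz": -0.6, "ax": -0.009, "ay": 0.018, "az": 0.09, "hand": 80},
  {"dx": -9.2, "dy": -2, "dz": -1.3, "ax": -0.018, "ay": 0.036, "az": 0.18, "hand": 80},
  {"dx": -13.8, "dy": -3, "dz": -1.9, "ax": -0.027, "ay": 0.055, "az": 0.27, "hand": 80},
  {"dx": -18.4, "dy": -4, "dz": -2.6, "ax": -0.036, "ay": 0.073, "az": 0.36, "hand": 80},
  {"dx": -23, "dy": -5, "dz": -3.2, "ax": -0.046, "ay": 0.092, "az": 0.446, "hand": 80},
])

```text
time: 1.1
tcp_pos: [0.4234, 0.2905, 0.4188]
orientation: [[-0.226, 0.973, -0.048], [0.951, 0.231, 0.204], [0.209, -0.0, -0.978]]
ft_force: [0.5, -0.7, -0.5]
opening: 0.684
```

```bash
python3 -c "
from h import *
plan((-.12,-.0135,.43))"
```

```text
t 1.1 L [340.1  95.9 418.8] open 0.684 F_loader [-0.8 -0.3 -0.5] q [-0.83  0.05  0.27  1.68 -0.22  1.35 -0.28]
d cm [-44.72  11.11 -10.71] a [ 0.001 -0.001 -0.003]
```

Call:
send_rows([
  {"dx": -4.6, "dy": 1.1, "dz": -1.1, "ax": 0, "ay": 0, "az": 0, "hand": 80},
  {"dx": -9.2, "dy": 2.2, "dz": -2.2, "ax": 0, "ay": 0, "az": 0, "hand": 80},
  {"dx": -13.8, "dy": 3.4, "dz": -3.3, "ax": 0, "ay": 0, "az": 0, "hand": 80},
  {"dx": -18.4, "dy": 4.5, "dz": -4.4, "ax": 0, "ay": 0, "az": 0, "hand": 80},
  {"dx": -23, "dy": 5.6, "dz": -5.5, "ax": 0, "ay": 0, "az": 0, "hand": 80},
])

```text
time: 1.6
tcp_pos: [0.5329, 0.0716, 0.4243]
orientation: [[-0.226, 0.973, -0.049], [0.951, 0.232, 0.204], [0.209, -0.0, -0.978]]
ft_force: [0.2, 0.4, -0.3]
opening: 0.687
```

```bash
python3 -c "
from h import *
plan((-.12,-.0135,.28))"
```

```text
t 1.6 L [101.6  40.9 424.3] open 0.687 F_loader [ 0.4 -0.3 -0.3] q [-0.53  0.15  0.51  1.58 -0.28  1.48  0.24]
d cm [-24.67   5.52   9.47] a [ 0.001 -0.002 -0.003]
```

Call:
send_rows([
  {"dx": -4.7, "dy": 1.1, "dz": 0, "ax": 0, "ay": 0, "az": 0, "hand": 80},
  {"dx": -9.4, "dy": 2.2, "dz": 0.5, "ax": 0, "ay": 0, "az": 0, "hand": 80},
  {"dx": -14, "dy": 3.3, "dz": 2, "ax": 0, "ay": 0, "az": 0, "hand": 80},
  {"dx": -18, "dy": 4.2, "dz": 4.5, "ax": 0, "ay": 0, "az": 0, "hand": 80},
  {"dx": -22, "dy": 5.2, "dz": 7, "ax": 0, "ay": 0, "az": 0, "hand": 80},
])

```text
time: 2.1
tcp_pos: [0.6303, -0.113, 0.3084]
orientation: [[-0.226, 0.973, -0.049], [0.951, 0.231, 0.204], [0.21, -0.0, -0.978]]
ft_force: [-0.9, 0.8, -0.3]
opening: 0.686
```

```bash
python3 -c "
from h import *
plan((-.12,-.0135,.10))
cv2.imwrite('pics/w1.png',vision.grab_frame('wrist')[:,:,::-1])
"
```

```text
t 2.1 L [-100.7  -10.4  308.4] open 0.686 F_loader [ 1.   0.7 -0.3] q [-0.2   0.45  0.59  1.49 -0.42  1.41  0.69]
d cm [-6.25  0.32 19.97] a [ 0.001 -0.002 -0.004]
```

View pics/w1.png

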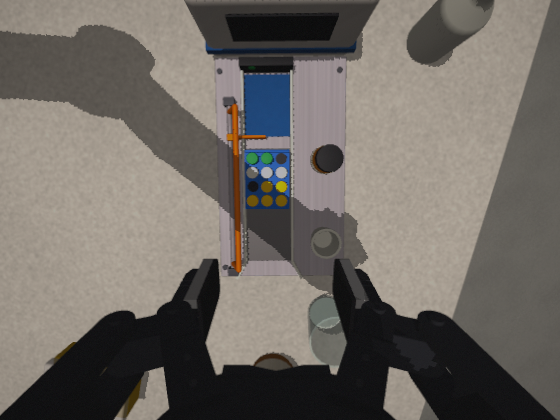

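Call:
send_rows([
  {"dx": -2, "dy": 0.1, "dz": 4, "ax": 0, "ay": 0, "az": 0, "hand": 80},
  {"dx": -4, "dy": 0.2, "dz": 8, "ax": 0, "ay": 0, "az": 0, "hand": 80},
  {"dx": -6.2, "dy": 0.3, "dz": 12, "ax": 0, "ay": 0, "az": -0.003, "hand": 80},
  {"dx": -6.2, "dy": 0.3, "dz": 16.5, "ax": 0, "ay": -0.002, "az": -0.004, "hand": 80},
  {"dx": -6.2, "dy": 0.3, "dz": 19.5, "ax": 0, "ay": -0.002, "az": -0.004, "hand": 80},
])

```text
time: 2.65
tcp_pos: [0.6324, -0.1373, 0.0934]
orientation: [[-0.22, 0.974, -0.061], [0.953, 0.227, 0.198], [0.207, -0.015, -0.978]]
ft_force: [-0.1, 0.6, -0.2]
opening: 0.684
```

```bash
python3 -c "
from h import *
plan((-.12,-.0135,.023))
a=vision.grab_frame('wrist')[:,:,::-1]
cv2.imwrite('pics/w2.png',a)
"
```

```text
t 2.65 L [-124.9   -6.7   93.4] open 0.684 F_loader [ 0.6 -0.1 -0.2] q [-0.11  0.66  0.51  1.67 -0.55  1.07  0.87]
d cm [-0.97  0.78  6.98] a [-0.013  0.001 -0.01 ]
```

View pics/w2.png

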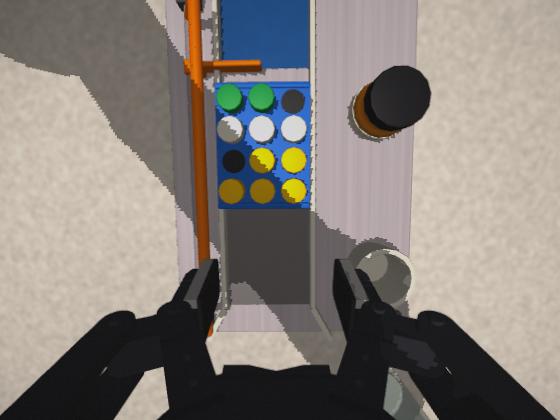

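Call:
send_rows([
  {"dx": -0.5, "dy": 0.8, "dz": 0, "ax": -0.013, "ay": 0, "az": -0.01, "hand": 80},
  {"dx": -1, "dy": 0.8, "dz": 2, "ax": -0.013, "ay": 0, "az": -0.01, "hand": 80},
  {"dx": -1, "dy": 0.8, "dz": 4, "ax": -0.013, "ay": 0, "az": -0.01, "hand": 80},
  {"dx": -1, "dy": 0.8, "dz": 6, "ax": -0.013, "ay": 0, "az": -0.01, "hand": 80},
  {"dx": -1, "dy": 0.8, "dz": 7, "ax": -0.013, "ay": 0, "az": -0.01, "hand": 80},
])

```text
time: 3.2
tcp_pos: [0.6359, -0.1283, 0.0188]
orientation: [[-0.23, 0.972, -0.055], [0.95, 0.237, 0.204], [0.211, -0.005, -0.977]]
ft_force: [-0.7, 0.2, 0.1]
opening: 0.688
```

```bash
python3 -c "
from h import *
plan((-.12,.03,.023))
a=vision.grab_frame('side')[130:260,150:360,::-1]
cv2.imwrite('pics/s3.png',cv2.resize(a,None,fx=3.8,fy=3.8,interpolation=cv2.INTER_CUBIC))
"
```

```text
t 3.2 L [-116.9  -12.3   18.8] open 0.688 F_loader [0.4 0.6 0.1] q [-0.08  0.75  0.46  1.7  -0.61  0.96  0.93]
d cm [-0.21 -4.23 -0.45] a [-0.005 -0.003  0.001]
```

View pics/s3.png

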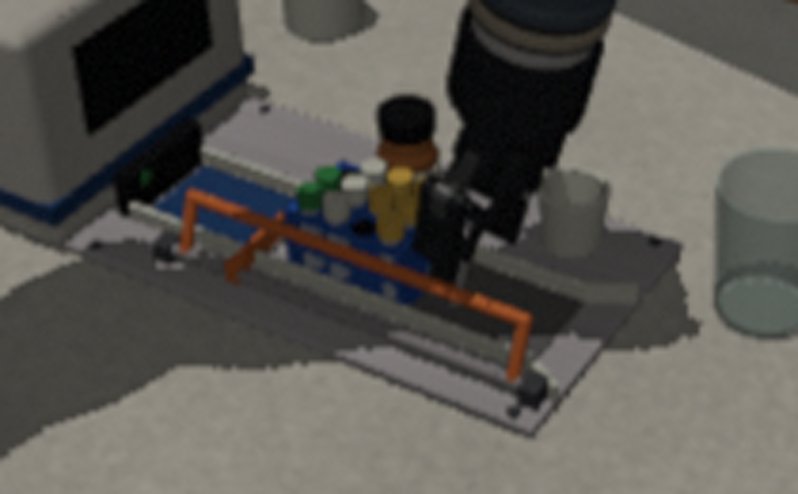

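Call:
send_rows([
  {"dx": -0.4, "dy": 0, "dz": -0.5, "ax": -0.005, "ay": -0.003, "az": 0, "hand": 80},
  {"dx": -0.4, "dy": -0.8, "dz": -0.5, "ax": -0.005, "ay": -0.003, "az": 0, "hand": 80},
  {"dx": -0.4, "dy": -1.6, "dz": -0.5, "ax": -0.005, "ay": -0.003, "az": 0, "hand": 80},
  {"dx": -0.4, "dy": -2.4, "dz": -0.5, "ax": -0.005, "ay": -0.003, "az": 0, "hand": 80},
  {"dx": -0.4, "dy": -3.2, "dz": -0.5, "ax": -0.005, "ay": -0.003, "az": 0, "hand": 80},
])

```text
time: 3.75
tcp_pos: [0.6056, -0.141, 0.0228]
orientation: [[-0.231, 0.972, -0.048], [0.951, 0.236, 0.201], [0.207, 0.001, -0.978]]
ft_force: [3.7, 0.1, -1.7]
opening: 0.683
```

```bash
python3 -c "
from h import *
plan((-.12,.034,.024))"
```

```text
t 3.75 L [-122.1   20.1   22.8] open 0.683 F_loader [-0.8 -3.6 -1.7] q [-0.07  0.71  0.46  1.77 -0.61  0.92  0.97]
d cm [ 0.23 -1.39 -0.08] a [0.001 0.001 0.001]
```

Call:
send_rows([
  {"dx": 0.2, "dy": -0.5, "dz": -0.1, "ax": 0, "ay": 0, "az": 0, "hand": 80},
  {"dx": 0.2, "dy": -0.9, "dz": -0.1, "ax": 0, "ay": 0, "az": 0, "hand": 80},
  {"dx": 0.2, "dy": -1.3, "dz": -0.1, "ax": 0, "ay": 0, "az": 0, "hand": 80},
  {"dx": 0.2, "dy": -1.4, "dz": -0.1, "ax": 0, "ay": 0, "az": 0, "hand": 80},
  {"dx": 0.2, "dy": -1.4, "dz": -0.1, "ax": 0, "ay": 0, "az": 0, "hand": 80},
])

```text
time: 4.25
tcp_pos: [0.5929, -0.1414, 0.0238]
orientation: [[-0.232, 0.972, -0.046], [0.95, 0.236, 0.202], [0.207, 0.003, -0.978]]
ft_force: [7.0, 2.0, -5.1]
opening: 0.687
```

```bash
python3 -c "
from h import *
plan((-.12,.038,.024))
a=vision.grab_frame('wrist')[:,:,::-1]
cv2.imwrite('pics/w4.png',a)"
```

```text
t 4.25 L [-119.5   32.6   23.8] open 0.687 F_loader [ 0.3 -7.3 -5.1] q [-0.07  0.7   0.46  1.81 -0.61  0.91  0.99]
d cm [-0.04 -0.54 -0.03] a [0.003 0.001 0.002]
```

View pics/w4.png

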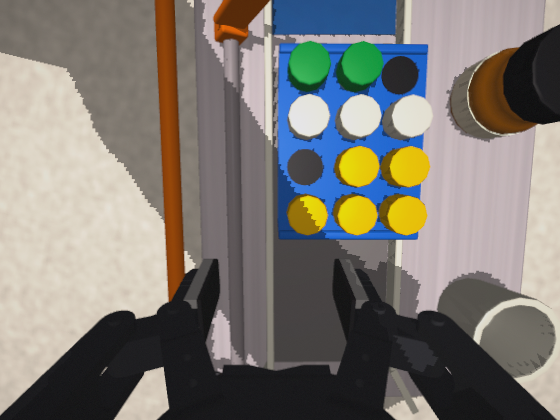

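```bash
cat >> h.py <<'E'
def wproj(P):
    o=telemetry.get_obs();c=vision.camera_params('wrist');R=np.array(o['orientation']);M=np.array(c['mount'])
    return proj(P,R@M[:3,3]+o['tcp_pos'],R@M[:3,:3],c)
E
python3 - <<'E'
from h import *
p=np.load('p.npy'); a=cv2.imread('pics/w4.png').astype(int)
for v in (50,120,200):
    m=np.where((a[v,120:215,2]>a[v,120:215,0]+40)&(a[v,120:215,2]>1.8*a[v,120:215,1]))[0]+120; print('rail seen',v,m.min(),m.max())
xs=np.linspace(-.12,.03,40)
for an in (.9,1,1.1,1.2,1.3):
    b=an-.339; P=L2W(p,np.c_[xs,np.full(40,.054+.036*np.sin(b)),np.full(40,.016+.036*np.cos(b))]); q=wproj(P)
    print(an,[round(float(np.interp(v,q[::-1,1] if q[0,1]>q[-1,1] else q[:,1],q[::-1,0] if q[0,1]>q[-1,1] else q[:,0])),1) for v in (50,120,200)], np.round(1000*(.054+.036*np.sin(b)),1))
for P in [(-.1,-.03,.045),(-.1,.03,.045),(-.02,.03,.045)]: print(np.round(wproj(L2W(p,P))))
E
```

```text
rail seen 50 157 175
rail seen 120 160 177
rail seen 200 164 180
0.9 [180.8, 182.9, 185.4] 73.2
1 [175.3, 177.5, 180.2] 76.1
1.1 [170.7, 173.0, 175.8] 78.8
1.2 [167.0, 169.4, 172.3] 81.3
1.3 [164.2, 166.7, 169.6] 83.5
[[416. 244.]]
[[284. 244.]]
[[284.  58.]]
```

Call:
send_rows([
  {"dx": 0, "dy": -0.2, "dz": 0, "ax": 0, "ay": 0, "az": 0, "hand": 80},
  {"dx": 0, "dy": -0.3, "dz": 0, "ax": 0, "ay": 0, "az": 0, "hand": 80},
  {"dx": 0, "dy": -0.3, "dz": 0, "ax": 0, "ay": 0, "az": 0, "hand": 80},
  {"dx": 0, "dy": -0.3, "dz": 0, "ax": 0, "ay": 0, "az": 0, "hand": 80},
  {"dx": 0, "dy": -0.3, "dz": 0, "ax": 0, "ay": 0, "az": 0, "hand": 80},
])

```text
time: 4.8
tcp_pos: [0.5922, -0.1415, 0.0234]
orientation: [[-0.233, 0.972, -0.042], [0.951, 0.237, 0.201], [0.205, 0.007, -0.979]]
ft_force: [8.3, -0.4, -7.0]
opening: 0.687
```

```bash
python3 -c "
from h import *
plan((-.12,.038,.024))"
```

```text
t 4.8 L [-119.5   33.3   23.4] open 0.687 F_loader [-2.3 -8.  -7. ] q [-0.06  0.69  0.46  1.81 -0.61  0.9   0.99]
d cm [-0.04 -0.47 -0.07] a [0.006 0.003 0.004]
```

Call:
send_rows([
  {"dx": 0, "dy": -0.2, "dz": 0, "ax": 0.006, "ay": 0, "az": 0, "hand": 80},
  {"dx": 0, "dy": -0.4, "dz": 0, "ax": 0.006, "ay": 0, "az": 0, "hand": 80},
  {"dx": 0, "dy": -0.5, "dz": 0, "ax": 0.006, "ay": 0, "az": 0, "hand": 80},
  {"dx": 0, "dy": -0.5, "dz": 0, "ax": 0.006, "ay": 0, "az": 0, "hand": 80},
  {"dx": 0, "dy": -0.5, "dz": 0, "ax": 0.006, "ay": 0, "az": 0, "hand": 80},
])

```text
time: 5.3
tcp_pos: [0.5911, -0.1415, 0.023]
orientation: [[-0.235, 0.971, -0.041], [0.951, 0.239, 0.198], [0.202, 0.008, -0.979]]
ft_force: [12.2, 0.9, -9.7]
opening: 0.683
```

```bash
python3 -c "
from h import *
plan((-.12,.036,.024))
a=vision.grab_frame('side')[130:260,150:360,::-1]
cv2.imwrite('pics/s5.png',cv2.resize(a,None,fx=3.8,fy=3.8,interpolation=cv2.INTER_CUBIC))
"
```

```text
t 5.3 L [-119.3   34.3   23. ] open 0.683 F_loader [ -2.  -12.1  -9.7] q [-0.07  0.69  0.46  1.81 -0.61  0.9   0.99]
d cm [-0.05 -0.16 -0.11] a [0.007 0.006 0.006]
```

View pics/s5.png

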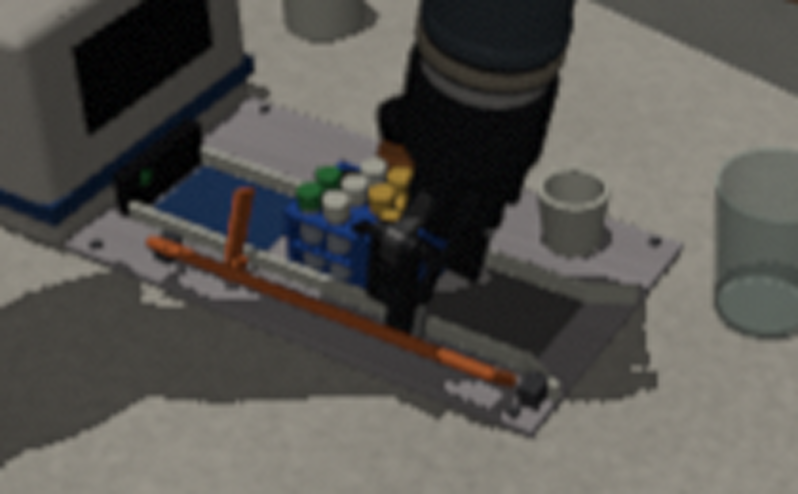

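```bash
python3 -c "
from h import *
plan((-.12,.0356,.025));plan((-.09,.0356,.025))" | grep d
```

```text
t 5.35 L [-119.3   34.4   23. ] open 0.688 F_loader [ -1.2 -12.4  -9.5] q [-0.07  0.69  0.46  1.81 -0.61  0.9   0.99]
d cm [-0.03 -0.12 -0.21] a [0.007 0.006 0.006]
t 5.35 L [-119.3   34.4   23. ] open 0.688 F_loader [ -1.2 -12.4  -9.5] q [-0.07  0.69  0.46  1.81 -0.61  0.9   0.99]
d cm [ 2.91 -0.11  0.4 ] a [0.007 0.006 0.006]
```

Call:
send_rows([
  {"dx": 0.3, "dy": -0.12, "dz": -0.15, "ax": 0.007, "ay": 0.006, "az": 0.006, "hand": 80},
  {"dx": 0.9, "dy": -0.12, "dz": 0, "ax": 0.007, "ay": 0.006, "az": 0.006, "hand": 80},
  {"dx": 1.6, "dy": -0.12, "dz": 0.13, "ax": 0.007, "ay": 0.006, "az": 0.006, "hand": 80},
  {"dx": 2.3, "dy": -0.12, "dz": 0.27, "ax": 0.007, "ay": 0.006, "az": 0.006, "hand": 80},
  {"dx": 2.9, "dy": -0.12, "dz": 0.4, "ax": 0.007, "ay": 0.006, "az": 0.006, "hand": 80},
])

```text
time: 5.85
tcp_pos: [0.583, -0.1142, 0.0251]
orientation: [[-0.229, 0.972, -0.048], [0.951, 0.234, 0.201], [0.206, -0.0, -0.978]]
ft_force: [4.0, -2.7, 0.8]
opening: 0.685
```

```bash
python3 -c "
from h import *
plan((-.06,.0358,.025))" | grep d
```

```text
t 5.85 L [-90.8  35.9  25.1] open 0.685 F_loader [-3.6 -3.2  0.8] q [-0.11  0.67  0.46  1.85 -0.61  0.88  0.96]
d cm [3.01 0.   0.65] a [ 0.     0.002 -0.001]
```

```bash
cat >> h.py <<'E'
def gate():
    p=np.load('p.npy'); f=vision.grab_frame('wrist').astype(int); xs=np.linspace(-.13,.036,80); out=[]
    for v in (60,120,180):
        r=f[v,100:215]; m=np.where((r[:,0]>r[:,2]+40)&(r[:,0]>1.8*r[:,1]))[0]+100
        if len(m)<5: continue
        u=np.median(m); g=[]
        A=np.linspace(.3,1.4,56)
        for an in A:
            b=an-.339; q=wproj(L2W(p,np.c_[xs,np.full(80,.054+.036*np.sin(b)),np.full(80,.016+.036*np.cos(b))]))
            s=np.argsort(q[:,1]); g.append(abs(np.interp(v,q[s,1],q[s,0])-u))
        out.append((int(m.min()),int(m.max()),round(float(A[np.argmin(g)]),2)))
    print('gate',out)
    # rack rear edge: lowest blue row along the lane centre
    b=f[:,330:370]; k=np.where(((b[:,:,2]>b[:,:,0]+50)&(b[:,:,2]>70)).mean(1)>.4)[0]
    if len(k):
        v=k.max(); xs=np.linspace(-.15,.06,200); q=wproj(L2W(p,np.c_[xs,np.zeros(200),np.full(200,.045)])); print('rack rear row',v,'x',round(1000*float(xs[np.argmin(abs(q[:,1]-v))]),1))
E
python3 -c "
from h import *
gate(); plan((-.06,.0355,.025))"
```

```text
gate [(161, 178, 1.4), (164, 180, 1.4), (167, 182, 1.4)]
rack rear row 268 x -81.4
t 5.9 L [-89.1  35.8  25.1] open 0.685 F_loader [-3.  -2.8  1.5] q [-0.11  0.67  0.46  1.85 -0.61  0.88  0.96]
d cm [2.85 0.03 0.62] a [-0.001 -0.     0.   ]
```

Call:
send_rows([
  {"dx": 0.6, "dy": 0, "dz": 0.13, "ax": 0, "ay": 0, "az": 0, "hand": 80},
  {"dx": 1.2, "dy": 0, "dz": 0.26, "ax": 0, "ay": 0, "az": 0, "hand": 80},
  {"dx": 1.8, "dy": 0, "dz": 0.38, "ax": 0, "ay": 0, "az": 0, "hand": 80},
  {"dx": 2.4, "dy": 0, "dz": 0.5, "ax": 0, "ay": 0, "az": 0, "hand": 80},
  {"dx": 3, "dy": 0, "dz": 0.64, "ax": 0, "ay": 0, "az": 0, "hand": 80},
])

```text
time: 6.4
tcp_pos: [0.5753, -0.0825, 0.0251]
orientation: [[-0.23, 0.972, -0.049], [0.951, 0.235, 0.202], [0.208, -0.0, -0.978]]
ft_force: [2.9, -2.8, 2.0]
opening: 0.684
```

```bash
python3 -c "
from h import *
gate(); plan((-.03,.0355,.025))"
```

```text
gate [(167, 171, 1.4), (164, 180, 1.4), (167, 182, 1.4)]
rack rear row 268 x -48.7
t 6.45 L [-56.7  35.8  25.1] open 0.688 F_loader [-3.1 -2.3  1.8] q [-0.16  0.65  0.45  1.89 -0.62  0.86  0.92]
d cm [2.61 0.03 0.57] a [-0.001 -0.002  0.002]
```

Call:
send_rows([
  {"dx": 0.6, "dy": 0, "dz": 0.13, "ax": 0, "ay": 0, "az": 0, "hand": 80},
  {"dx": 1.2, "dy": 0, "dz": 0.26, "ax": 0, "ay": 0, "az": 0, "hand": 80},
  {"dx": 1.8, "dy": 0, "dz": 0.38, "ax": 0, "ay": 0, "az": 0, "hand": 80},
  {"dx": 2.4, "dy": 0, "dz": 0.5, "ax": 0, "ay": 0, "az": 0, "hand": 80},
  {"dx": 3, "dy": 0, "dz": 0.64, "ax": 0, "ay": 0, "az": 0, "hand": 80},
])

```text
time: 6.95
tcp_pos: [0.5677, -0.0508, 0.0251]
orientation: [[-0.231, 0.972, -0.05], [0.95, 0.237, 0.203], [0.209, -0.001, -0.978]]
ft_force: [4.0, -3.6, 1.3]
opening: 0.686
```

```bash
python3 -c "
from h import *
gate(); plan((.0,.0355,.025))
cv2.imwrite('pics/w6.png',vision.grab_frame('wrist')[:,:,::-1])"
```

```text
gate [(167, 182, 1.4)]
rack rear row 268 x -16.0
t 7.0 L [-24.1  35.8  25.1] open 0.686 F_loader [-3.  -2.1  2.2] q [-0.21  0.64  0.44  1.92 -0.63  0.83  0.89]
d cm [2.36 0.04 0.52] a [-0.002 -0.003  0.003]
```

View pics/w6.png

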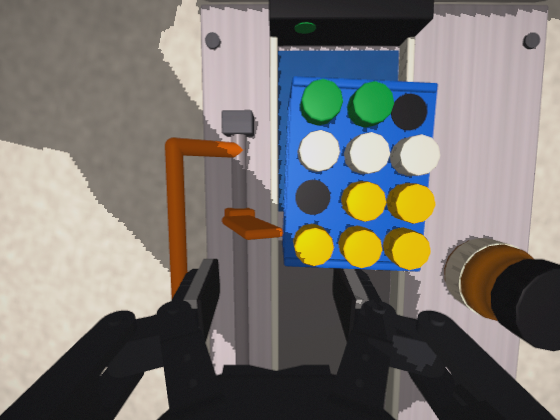

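Call:
send_rows([
  {"dx": 0.5, "dy": 0, "dz": 0.11, "ax": 0, "ay": 0, "az": 0, "hand": 80},
  {"dx": 1, "dy": 0, "dz": 0.22, "ax": 0, "ay": 0, "az": 0, "hand": 80},
  {"dx": 1.5, "dy": 0, "dz": 0.32, "ax": 0, "ay": 0, "az": 0, "hand": 80},
  {"dx": 1.9, "dy": 0, "dz": 0.41, "ax": 0, "ay": 0, "az": 0, "hand": 80},
  {"dx": 2.2, "dy": 0, "dz": 0.48, "ax": 0, "ay": 0, "az": 0, "hand": 80},
])

```text
time: 7.55
tcp_pos: [0.5619, -0.0274, 0.0251]
orientation: [[-0.232, 0.971, -0.051], [0.949, 0.238, 0.205], [0.211, -0.001, -0.977]]
ft_force: [3.0, -3.6, 0.7]
opening: 0.682
```

```bash
python3 -c "
from h import *
gate(); plan((.004,.0355,.025))"
```

```text
gate []
rack rear row 268 x 7.2
t 7.6 L [-0.9 35.9 25.1] open 0.688 F_loader [-2.9 -3.6  1.2] q [-0.24  0.62  0.44  1.94 -0.64  0.82  0.86]
d cm [0.48 0.04 0.11] a [-0.002 -0.004  0.003]
```

Call:
send_rows([
  {"dx": 0.2, "dy": 0, "dz": 0.04, "ax": 0, "ay": 0, "az": 0, "hand": 80},
  {"dx": 0.35, "dy": 0, "dz": 0.07, "ax": 0, "ay": 0, "az": 0, "hand": 80},
  {"dx": 0.5, "dy": 0, "dz": 0.1, "ax": 0, "ay": 0, "az": 0, "hand": 80},
  {"dx": 0.6, "dy": 0, "dz": 0.12, "ax": 0, "ay": 0, "az": 0, "hand": 80},
  {"dx": 0.7, "dy": 0, "dz": 0.14, "ax": 0, "ay": 0, "az": 0, "hand": 80},
])

```text
time: 8.1
tcp_pos: [0.5606, -0.0208, 0.0253]
orientation: [[-0.232, 0.971, -0.05], [0.95, 0.237, 0.204], [0.21, -0.0, -0.978]]
ft_force: [4.3, -5.4, 0.2]
opening: 0.687
```

```bash
python3 -c "
from h import *
gate(); plan((.006,.0355,.025))"
```

```text
gate []
rack rear row 268 x 13.6
t 8.15 L [ 5.3 35.6 25.3] open 0.683 F_loader [-6.  -3.7  1.1] q [-0.25  0.62  0.44  1.95 -0.64  0.81  0.85]
d cm [0.06 0.01 0.05] a [-0.001 -0.002  0.002]
```

Call:
send_rows([
  {"dx": 0.1, "dy": 0, "dz": 0.02, "ax": 0, "ay": 0, "az": 0, "hand": 80},
  {"dx": 0.2, "dy": 0, "dz": 0.04, "ax": 0, "ay": 0, "az": 0, "hand": 80},
  {"dx": 0.3, "dy": 0, "dz": 0.06, "ax": 0, "ay": 0, "az": 0, "hand": 80},
  {"dx": 0.3, "dy": 0, "dz": 0.06, "ax": 0, "ay": 0, "az": 0, "hand": 80},
  {"dx": 0.3, "dy": 0, "dz": 0.06, "ax": 0, "ay": 0, "az": 0, "hand": 80},
])

```text
time: 8.65
tcp_pos: [0.5614, -0.02, 0.0257]
orientation: [[-0.23, 0.972, -0.046], [0.951, 0.234, 0.201], [0.206, 0.002, -0.978]]
ft_force: [6.3, -5.9, 0.9]
opening: 0.686
```

```bash
python3 -c "
from h import *
plan((.006,.0355,.025))
cv2.imwrite('pics/w7.png',vision.grab_frame('wrist')[:,:,::-1])"
```

```text
t 8.65 L [ 5.8 34.7 25.7] open 0.686 F_loader [-7.2 -4.8  0.9] q [-0.26  0.62  0.44  1.95 -0.64  0.81  0.85]
d cm [ 0.   -0.08  0.07] a [ 0.002  0.001 -0.   ]
```

View pics/w7.png

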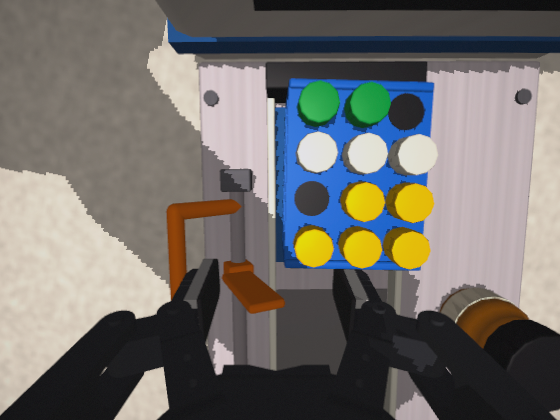

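```bash
cat >> h.py <<'E'
def wray(uv,z):
    p=np.load('p.npy'); w=least_squares(lambda P:wproj([P[0],P[1],z])[0]-uv,[.55,0.05]).x; return np.round(W2L(p,w)*1000,1)
E
python3 -c "
from h import *
for u in [(290,79),(433,85),(285,268),(420,270)]: print(wray(u,.045))
for u in [(265,63),(428,63)]: print('stop top',wray(u,.038))
print('wall',wray((277,300),.02),wray((274,370),.02))
print('screws',wray((211,97),.008),wray((523,96),.008))
"
```

```text
[97.3 29.4]
[ 95.  -32.5]
[13.6 31.4]
[ 12.5 -31.2]
stop top [106.3  40.4]
stop top [106.5 -33.2]
wall [-12.6  34.9] [-54.4  36.7]
screws [98.8 71.2] [  99.7 -101.8]
```

Call:
send_rows([
  {"dx": 0.2, "dy": -0.08, "dz": 0.1, "ax": 0, "ay": 0, "az": 0, "hand": 80},
  {"dx": 0.5, "dy": -0.1, "dz": 0.16, "ax": 0, "ay": 0, "az": 0, "hand": 80},
  {"dx": 0.8, "dy": -0.1, "dz": 0.22, "ax": 0, "ay": 0, "az": 0, "hand": 80},
  {"dx": 1, "dy": -0.1, "dz": 0.26, "ax": 0, "ay": 0, "az": 0, "hand": 80},
  {"dx": 1, "dy": -0.1, "dz": 0.26, "ax": 0, "ay": 0, "az": 0, "hand": 80},
])

```text
time: 9.2
tcp_pos: [0.563, -0.0184, 0.0264]
orientation: [[-0.223, 0.974, -0.033], [0.956, 0.225, 0.19], [0.193, 0.011, -0.981]]
ft_force: [10.7, -15.0, -0.6]
opening: 0.688
```

```bash
python3 -c "
from h import *
f=vision.grab_frame('wrist'); cv2.imwrite('pics/w8.png',f[:,:,::-1]); f=f.astype(int)
plan((.006,.0355,.025))
B=(f[:,:,2]>f[:,:,0]+50)&(f[:,:,2]>70)
for u in (300,325,392,410,418): 
    k=np.where(B[200:285,u])[0]; print(u,k.max()+200,wray((u,k.max()+200),.045), 'front',50+np.where(B[50:110,u])[0].min())
"
```

```text
t 9.25 L [ 7.  32.8 26.4] open 0.684 F_loader [-16.9  -6.1   0.5] q [-0.27  0.61  0.44  1.96 -0.64  0.79  0.83]
d cm [-0.13 -0.27  0.11] a [ 0.013  0.016 -0.007]
300 270 [13.8 22.5] front 81
325 270 [13.6 10.9] front 81
392 269 [ 13.6 -20.4] front 80
410 227 [ 33.4 -27.9] front 80
418 268 [ 13.9 -32.7] front 80
```

```bash
python3 -c "
from h import *
plan((-.09,.0355,.026))" | grep cm
```

```text
d cm [-9.53 -0.18 -1.83] a [ 0.013  0.016 -0.007]
```

Call:
send_rows([
  {"dx": -0.6, "dy": -0.22, "dz": -0.1, "ax": 0.013, "ay": 0.016, "az": -0.007, "hand": 80},
  {"dx": -2.5, "dy": -0.22, "dz": -0.5, "ax": 0.013, "ay": 0.016, "az": -0.007, "hand": 80},
  {"dx": -5, "dy": -0.2, "dz": -1, "ax": 0.013, "ay": 0.016, "az": -0.007, "hand": 80},
  {"dx": -7.5, "dy": -0.18, "dz": -1.45, "ax": 0.013, "ay": 0.016, "az": -0.007, "hand": 80},
  {"dx": -9.5, "dy": -0.18, "dz": -1.83, "ax": 0.013, "ay": 0.016, "az": -0.007, "hand": 80},
])

```text
time: 9.75
tcp_pos: [0.5824, -0.1106, 0.0256]
orientation: [[-0.229, 0.972, -0.052], [0.949, 0.235, 0.208], [0.214, -0.002, -0.977]]
ft_force: [1.9, 3.1, 0.5]
opening: 0.686
```

```bash
python3 -c "
from h import *
gate();plan((-.1,-.013,.026))"
```

```text
gate [(162, 179, 1.38), (165, 181, 1.36), (167, 183, 1.38)]
rack rear row 97 x -7.5
t 9.8 L [-91.8  35.7  25.8] open 0.688 F_loader [-1.8 -3.7  0.4] q [-0.11  0.67  0.46  1.84 -0.61  0.89  0.96]
d cm [-0.78  4.88 -0.19] a [ 0.    -0.002 -0.004]
```

Call:
send_rows([
  {"dx": -0.3, "dy": 0.5, "dz": -0.1, "ax": 0, "ay": 0, "az": 0, "hand": 80},
  {"dx": -0.6, "dy": 1.3, "dz": -0.1, "ax": 0, "ay": 0, "az": 0, "hand": 80},
  {"dx": -0.8, "dy": 2.1, "dz": -0.2, "ax": 0, "ay": 0, "az": 0, "hand": 80},
  {"dx": -0.8, "dy": 2.9, "dz": -0.2, "ax": 0, "ay": 0, "az": 0, "hand": 80},
  {"dx": -0.8, "dy": 3.5, "dz": -0.2, "ax": 0, "ay": 0, "az": 0, "hand": 80},
])

```text
time: 10.3
tcp_pos: [0.6199, -0.1139, 0.0258]
orientation: [[-0.227, 0.973, -0.05], [0.951, 0.233, 0.204], [0.21, -0.001, -0.978]]
ft_force: [0.8, 0.4, 0.3]
opening: 0.684
```

Call:
send_rows([
  {"dx": 0, "dy": 0.3, "dz": 0, "ax": 0, "ay": 0, "az": 0, "hand": 80},
  {"dx": 0, "dy": 0.7, "dz": 0, "ax": 0, "ay": 0, "az": 0, "hand": 80},
  {"dx": 0, "dy": 1.1, "dz": 0, "ax": 0, "ay": 0, "az": 0, "hand": 80},
  {"dx": 0, "dy": 1.4, "dz": 0, "ax": 0, "ay": 0, "az": 0, "hand": 80},
  {"dx": 0, "dy": 1.4, "dz": 0, "ax": 0, "ay": 0, "az": 0, "hand": 80},
])

```text
time: 10.8
tcp_pos: [0.6338, -0.1105, 0.0258]
orientation: [[-0.228, 0.972, -0.05], [0.951, 0.233, 0.204], [0.21, -0.001, -0.978]]
ft_force: [0.6, -0.5, 0.0]
opening: 0.684
```

```bash
python3 -c "
from h import *
plan((-.12,-.013,.2))"
```

```text
t 10.8 L [-99.1 -14.4  25.8] open 0.684 F_loader [-0.6 -0.4  0. ] q [-0.11  0.73  0.46  1.72 -0.61  0.95  0.91]
d cm [  1.62  -0.15 -17.47] a [-0.    -0.002 -0.002]
```

Call:
send_rows([
  {"dx": 0.5, "dy": 0, "dz": -3, "ax": 0, "ay": 0, "az": 0, "hand": 80},
  {"dx": 1, "dy": 0, "dz": -7, "ax": 0, "ay": 0, "az": 0, "hand": 80},
  {"dx": 1.3, "dy": 0, "dz": -11, "ax": 0, "ay": 0, "az": 0, "hand": 80},
  {"dx": 1.5, "dy": 0, "dz": -15, "ax": 0, "ay": 0, "az": 0, "hand": 80},
  {"dx": 1.6, "dy": 0, "dz": -18, "ax": 0, "ay": 0, "az": 0, "hand": 80},
])

```text
time: 11.3
tcp_pos: [0.6393, -0.133, 0.2081]
orientation: [[-0.227, 0.973, -0.047], [0.951, 0.232, 0.203], [0.209, 0.002, -0.978]]
ft_force: [0.3, -0.2, -0.8]
opening: 0.684
```

```bash
python3 -c "
from h import *
f=vision.grab_frame('wrist');show(telemetry.get_obs());cv2.imwrite('pics/w9.png',f[:,:,::-1])"
```

```text
t 11.35 L [-124.9  -16.2  212.9] open 0.689 F_loader [-2.  -0.4  3.5] q [-0.15  0.55  0.56  1.57 -0.48  1.26  0.79]
```

View pics/w9.png

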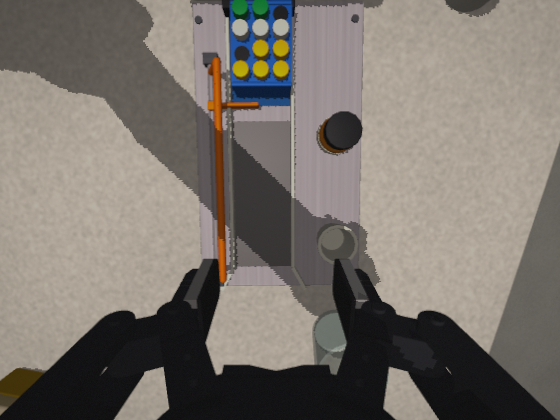

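```bash
python3 -c "
from h import *
p=np.load('p.npy')
t=vision.grab_frame('top')[:,:,::-1]
for q in [(.012,-.03,.045),(.012,.03,.045),(.092,-.03,.045),(.092,.03,.045),(-.032,-.082,.063),(-.149,-.0825,.048)]: print(q,np.round(top(L2W(p,q))[0],1))
a=cv2.resize(t[125:260,160:330],None,fx=4.7,fy=4.4,interpolation=cv2.INTER_CUBIC)
for q in [(.012,-.03,.045),(.012,.03,.045),(.092,-.03,.045),(.092,.03,.045)]:
    u,v=top(L2W(p,q))[0]; cv2.circle(a,(int((u-159.5)*4.7),int((v-124.5)*4.4)),3,(0,0,255),1)
cv2.imwrite('pics/c9.png',cv2.convertScaleAbs(a,alpha=1.4))"
```

```text
(0.012, -0.03, 0.045) [217.7 189.3]
(0.012, 0.03, 0.045) [222.8 212.6]
(0.092, -0.03, 0.045) [186.7 196.5]
(0.092, 0.03, 0.045) [191.7 219.7]
(-0.032, -0.082, 0.063) [229.5 164.2]
(-0.149, -0.0825, 0.048) [275.6 154.7]
```

View pics/c9.png

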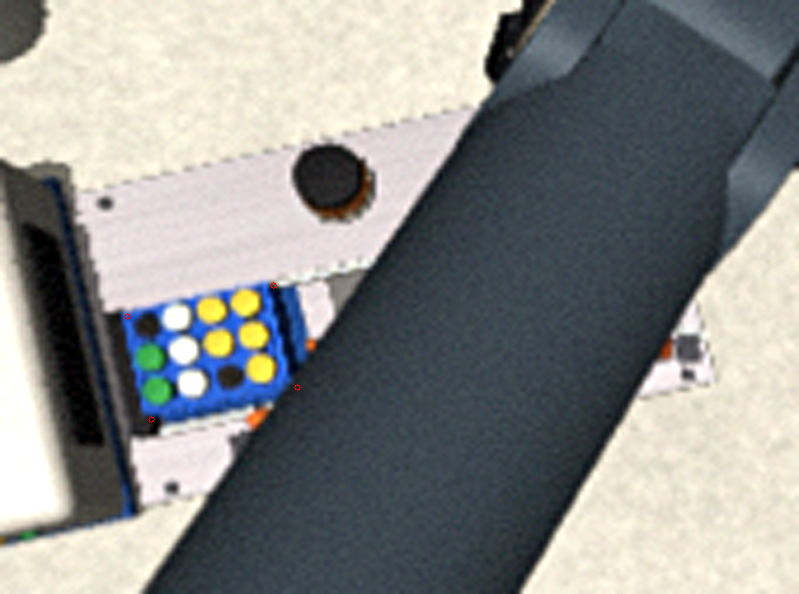

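```bash
python3 -c "
from workcell import workorder
print(workorder.finish_job())"
```

```text
the job is handed in; nothing more can be done
None
```

The rack is loaded and home against the black end stop, the gate is shut behind it, and the job is handed in. It took about 11.4 s of the 48 s.

**What I did:** With the hand about 57 mm open, one fingertip pushed the rail out and held the gate at about 1.2–1.3 rad. The other finger then pushed the rack by its rear plate until it met the stop. The rack had yawed about 1–2° on the way, and a final push of about 17 N squared it. I backed the hand out along the rail, let the gate close with the fingertip still on it, and lifted clear.

**Last checks:**
- **Rack:** in the top view its visible corners match the computed home position. In the wrist view during the final push, its rear edge was square, at loader x about 13.7 mm against the ideal 12, within the calibration error.
- **Gate:** the last wrist picture shows it shut, with the blade behind the rack.
- **Bystanders:** the jar is where it was. The cup was hidden by the arm in the last top view, but the wrist picture shows it standing.
- **Forces:** readings at the end of each move peaked at about 18 N, and the arm was touching nothing when I handed in.

**What disagreed:** my image estimate of the gate angle read about 1.4 rad, past the 1.3 rad stop, so it is biased. I relied on the forces and pictures instead.

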